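Free the walnut sample from its hold-down

ROBOT

A 7-joint arm with a two-finger parallel gripper is mounted at the origin on the work surface. World frame = base frame: x ahead of the robot, y to its left, z up, the work surface at z = 0. Lengths are in m, angles in degrees, forces in N, time in s.
With the tool pointing down it reaches from about 0.425 to 0.925 m from the base axis. Payload 6.8 kg.
Tool frame: the origin (TCP) lies midway between the tips of the shut fingers; the grasp point (between the pads) lies 19 mm behind it; z points along the fingers, y is the line along which they close (so a half turn about z gives the same grasp; the last joint's range is limited). The gripper opens to 85 mm and grips with 20 to 120 N. Pads are 22 mm wide; open, the fingers measure 114 mm over their backs; the gripper's body (76 mm by 85 mm) begins 54 mm behind the grasp point. The pads swing forward as they close: fully open they stand 13 mm farther back than shut.
Start: joints at [-78.616, 27.33, 1.283, 89.118, -0.659, 63.558, -4.761], TCP at [0.204, 0.643, 0.231] pointing down, gripper open.
Joint ranges: [-169.35, 169.35], [-19.33, 120.38], [-80.79, 83.38], [13.8, 139.57], [-78.32, 258.32], [9.67, 109.79], [-169.56, 169.56]. Speed limits (degrees/s): [136.94, 136.94, 180, 180, 180, 180, 180].

INTERFACE

Orientations are given as [roll, pitch, yaw] about the fixed x, y, z axes, in that order (R = Rz(yaw) Ry(pitch) Rx(roll)).
In Python, from bench import readout, eyes, workorder, nets gives the robot as it stands.
- The arm moves only by the tool arm_command, never from a script. Its argument "increments" is a list of rows, each an object with "xyz": the shift along the world's x, y, z in mm, a list of three; "rot": the turn, a rotation vector about the world's x, y, z in rad, a list of three. A call has 1 to 5 rows; each row shifts and turns the commanded pose from where the row before left it; what a row does not reach is not made up. A row lasts 1/10 s, in which the tool goes at most 50 mm and 8.59 degrees, less where a joint would pass 70% of its speed; a pose out of reach is approached as far as the arm can. A call is refused whole if a number of a shift passes 50 or a number of a turn 0.15, either way. A call with a gripper value outside its range is refused whole. "claw" is the opening, from 0 (shut) to 1 (fully open), set as the call begins (left out, the last holds). The fingers move at their own pace and stop on an object; "force" is the grip in N (left out, the last holds). Time passes only in rows, so rows that do not move let the fingers close. It gives the time, the measured TCP pose, the force, the opening and the grip force at its end, in the units of the state.
- readout.read_state(): the state, without advancing time (a new reading comes with each control period).
- eyes.get_image(name): name is "scene" or "top" or "wrist"; returns the picture (384x512x3 uint8, red, green, blue); there is no depth.
- eyes.calibration(name): a dict with "camera_matrix" (3x3 intrinsics, pixels), "pose" (4x4, takes a point from camera to world coordinates). Camera axes: x right, y up, looking along -z (the intrinsics and any distortion apply to the point x, -y, -z); pixel columns grow to the right and rows downward; lengths in m; the calibration is good to about 2 mm. A picture is of the moment at which its call begins: read the wrist's pose just before it. calibration takes no time and is no camera call; for the wrist camera it gives the pose at the moment of the call.
- workorder.hand_in(): hands the job in; it is judged then, once.
Trained networks look in the newest picture that a camera, given by its name, has taken for a name from the list of things; names that differ only in an ending like _2 or _b are one class to them, and where a whole thing is asked for, a point or a joint stands for the part that bears it (a point fixed in the world has none). Each returns a list of dicts, best first, with "conf" (0 to 1); they miss things now and then, are a little off and sometimes report something else, mostly with a low value. They report only what shows in the picture. A call takes as long as a camera call.
- nets.outline_of(camera, query): "mask" (384x512 bool, what is visible of it) and "rect" ([left, top, right, bottom] in pixels, round what is visible of it).
- nets.pinpoint(camera, query): "xy" ([column, row] in pixels: a listed point, or the origin of a listed thing).
The state is a dict: "clock": time; "joint_pos": joint angles; "joint_velocities": joint speeds; "tau": joint torques, N m; "ee_pos": TCP position; "orientation": TCP orientation; "wrist_force": force on the tool from outside, world axes, zero at the start; "moment": the same for the moment, N m; "width": opening from 0.0 (shut) to 1.0 (fully open); "gripper_force": force on a finger pad.
Only numpy, scipy, OpenCV 4.12 (cv2) and the standard library are available. Lean on these libraries where they do the work, as an engineer would, in place of code of your own. Each camera call takes 0.05 s, during which the arm holds its last target. There are 200 camera calls.

TASK

Free the dark walnut sample on the workbench: swing up the blue clamp bar that lies across it until the bar stands nearly upright, and leave it up. Then slide the sample along its grey board, towards the end nearer the robot and without lifting it off, until all of it is well clear of the bar. Leave it lying flat on its board, and leave the pale sample shut under its own bar.

Things in the scene. Friction and masses are not known exactly. Their poses are not given: they have to be found in the camera images.
- board: Grey board under the dark sample, fixed, 300 x 140 x 18 mm (a twin holds the pale one). Origin: centre of the underside, on the bench; x along it to the far end (12 mm high wooden stop at x = 129), y left, z up. The blue bar (24 mm wide, 12 thick) crosses above x = 85; its hinge axis is parallel to x at y = 62, z = 40, between steel cheeks 52 high. Shut, the bar is level; it swings up to 92 deg.
- bar_grip (a point): Centre of the orange grip at the free right end of the dark sample's blue bar: 22 mm wide along the hinge axis, 40 along the bar, 26 high; sides free to pinch. 145 mm from the hinge along the bar, 4 above its mid-plane; shut: x 85, y -83, z 44 of the board. Site z points up when shut and tips with the bar. Stiff hinge: about 3 N lifts the grip; the bar stays where left.
- sample: Dark walnut strip, loose, 140 x 40 x 14 mm, about 55 g, flat on the board, along its x within 3 deg, centred near x = 50 of the board; its near 90 mm stick out from under the bar. Origin: centre of the underside; x to its far end, z up. It has a 20 mm hole 35 mm beyond its centre; an 8 mm peg under the bar reaches 8 mm down into it, so it cannot slide until the bar is raised.
- pale_bar_grip (a point): Centre of the orange grip of the other, identical blue bar, which holds the pale sample on its own identical grey board (same place and axes on that board). Not to be moved. Which board stands left or right, and their yaw, vary.

How it is judged:
By the outcome, as a careful person would: the job done as asked, in the order asked, and still so for the second after the job is handed in, with the robot touching nothing.
It also fails if it takes over 48 s, if anything falls off the work surface, if the arm or the gripper's body presses on something with over 40 N, if the wrist force passes 120 N, or if a joint passes its speed limit or range.

## Working session

There is one attempt and no reset: what is moved stays moved. The work goes in short steps, Python scripts to look and compute and a tool call to move; the robot and the scene stay as the last step left them, time stands still between calls to the robot, and variables do not carry over. Pictures are saved under pics/ and viewed, at most 10 in all, crops included, and the job is handed in when it is done.

Besides the shell and the picture viewer there is one more tool, called after "Request:" by a JSON object that holds its "name" and its "arguments", one argument or row to a line. arm_command: Moves the arm, as the interface text tells. Its arguments: {"type":"object","properties":{"increments":{"type":"array","items":{"type":"object","properties":{"xyz":{"type":"array","items":{"type":"number"}},"rot":{"type":"array","items":{"type":"number"}}}}},"claw":{"type":"number"},"force":{"type":"number"}},"required":["increments"]}

```bash
mkdir -p pics
cat > h.py <<'E'
import numpy as np,cv2
from bench import readout,eyes,workorder,nets
def snap(c,fn=None):
    im=eyes.get_image(c)
    if fn: cv2.imwrite('pics/'+fn,im[:,:,::-1])
    return im
def ray(c,xy,cal=None):
    k=cal or eyes.calibration(c);K=np.array(k['camera_matrix']);T=np.array(k['pose'])
    d=np.linalg.solve(K,[xy[0],xy[1],1]);d=T[:3,:3]@[d[0],-d[1],-d[2]]
    return T[:3,3],d/np.linalg.norm(d)
def plane(c,xy,z,cal=None):
    o,d=ray(c,xy,cal);return o+d*(z-o[2])/d[2]
def tri(rs):
    A=sum(np.eye(3)-np.outer(d,d) for o,d in rs);b=sum((np.eye(3)-np.outer(d,d))@o for o,d in rs)
    p=np.linalg.solve(A,b);return p,[np.linalg.norm(np.cross(p-o,d)) for o,d in rs]
E
python3 - <<'E'
from h import *
a=snap('scene');b=snap('top')
cv2.imwrite('pics/a.png',np.vstack([a,b])[:,:,::-1][:768] if 0 else cv2.resize(np.hstack([a,b])[:,:,::-1],(800,300)))
cv2.imwrite('pics/top.png',b[:,:,::-1])
print(eyes.calibration('scene').keys(),readout.read_state())
for q in ['board','bar_grip','sample','pale_bar_grip']:
  for c in ['scene','top']:
    print(q,c,[(np.round(r['xy']),round(r['conf'],2), np.round(plane(c,r['xy'],.044 if 'grip' in q else .018),3)) for r in nets.pinpoint(c,q)][:4])
E
```

```text
dict_keys(['camera_matrix', 'pose']) {'clock': 0.1, 'joint_pos': array([-78.61549984,  27.37007062,   1.28022905,  89.17233812,
        -0.6584694 ,  63.55797371,  -4.76140869]), 'joint_velocities': array([-0.00794024, -0.03281272, -0.01086022, -0.08432955,  0.09904655,
        0.08308297,  0.00249477]), 'tau': array([ 4.56052978e-03, -5.97767580e+01,  1.61370154e+00, -2.81952757e+01,
        1.28684312e-02,  5.12141050e-03, -1.04837952e-06]), 'ee_pos': array([0.2037074 , 0.64297032, 0.23043681]), 'orientation': array([-1.79907240e+02,  7.14867032e-03,  1.62422964e+02]), 'wrist_force': array([0.05077964, 0.00888073, 0.18694013]), 'moment': array([-0.00641634, -0.03125463,  0.00848796]), 'gripper_force': 0.0, 'width': 0.9978043887035152}
board scene []
board top [(array([145., 207.]), 0.97, array([0.532, 0.183, 0.018]))]
bar_grip scene [(array([349., 226.]), 0.8, array([0.644, 0.119, 0.044]))]
bar_grip top [(array([173., 152.]), 0.57, array([0.64 , 0.122, 0.044]))]
sample scene [(array([378., 204.]), 0.97, array([0.582, 0.2  , 0.018]))]
sample top [(array([141., 185.]), 0.97, array([0.576, 0.192, 0.018]))]
pale_bar_grip scene [(array([111., 229.]), 0.86, array([ 0.571, -0.263,  0.044]))]
pale_bar_grip top [(array([372., 186.]), 0.87, array([ 0.572, -0.263,  0.044]))]
```

View pics/top.png

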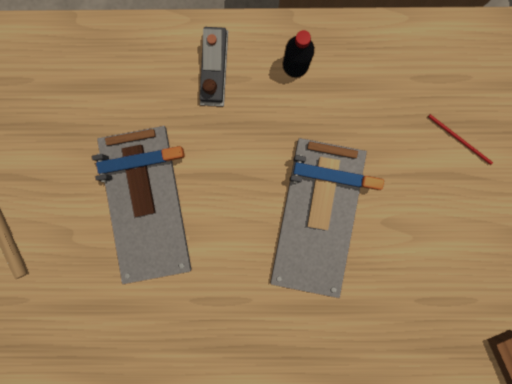

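View pics/a.png

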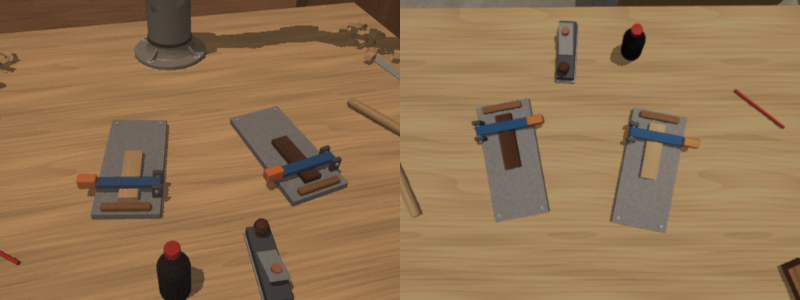

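The top view shows the dark board on the left: bar grip at (173,152), sample centre near (139,182), hinge at (101,168). The pale board is on the right, with its grip at (372,184).

Run:
```python
from h import *
snap('top');snap('scene')
P={}
for q in ['bar_grip','sample']:
    r=[ray(c,nets.pinpoint(c,q)[0]['xy']) for c in('top','scene')]
    P[q],e=tri(r);print(q,P[q].round(4),np.round(e,4))
for q,z in (('board',.018),('sample',.032)):
    for c in('top',):
        m=nets.outline_of(c,q)
        for o in m[:2]:
            ys,xs=np.nonzero(o['mask'])
            pts=np.array([plane(c,(x,y),z)[:2] for x,y in zip(xs,ys)],np.float32)*1000
            (cx,cy),(w,h),a=cv2.minAreaRect(pts);print(q,c,round(o['conf'],2),(cx,cy),(w,h),a)
```

```text
bar_grip [0.6335 0.1266 0.0335] [0.0003 0.0003]
sample [0.5828 0.1954 0.0172] [0.0051 0.0051]
sample top 0.92 (585.0645751953125, 193.30377197265625) (139.8286895751953, 44.26533508300781) 11.582167625427246
```

Request:
{"name": "arm_command", "arguments": {
  "increments": [
    {"xyz":[46,-22,0],"rot":[0,0,-0.12]},
    {"xyz":[46,-32,0],"rot":[0,0,-0.12]},
    {"xyz":[44,-38,0],"rot":[0,0,-0.12]},
    {"xyz":[42,-45,0],"rot":[0,0,-0.12]},
    {"xyz":[40,-48,0],"rot":[0,0,-0.12]}
  ]
}}

```text
clock: 1.4
ee_pos: [0.3955, 0.4843, 0.2314]
orientation: [180.0, -0.0, 127.7]
wrist_force: [0.8, 0.7, -0.1]
width: 1.002
gripper_force: 0.0
```

Request:
{"name": "arm_command", "arguments": {
  "increments": [
    {"xyz":[31,-37,0],"rot":[0,0,-0.12]},
    {"xyz":[31,-37,0],"rot":[0,0,-0.12]},
    {"xyz":[31,-37,0],"rot":[0,0,-0.12]},
    {"xyz":[31,-37,0],"rot":[0,0,-0.12]},
    {"xyz":[31,-37,0],"rot":[0,0,-0.02]}
  ]
}}

```text
clock: 1.9
ee_pos: [0.55, 0.2993, 0.2316]
orientation: [180.0, -0.0, 99.2]
wrist_force: [1.2, -0.2, -0.1]
width: 1.002
gripper_force: 0.0
```

Request:
{"name": "arm_command", "arguments": {
  "increments": [
    {"xyz":[20,-37,20]},
    {"xyz":[20,-37,20]},
    {"xyz":[10,-30,20]},
    {"xyz":[0,0,0]}
  ]
}}

```text
validation failed for argument at $.in...
```

```bash
cat >> h.py <<'E'
def look(fn=None):
    cal=eyes.calibration('wrist');im=snap('wrist',fn)
    out={}
    for q in ['bar_grip','sample','board']:
        r=nets.pinpoint('wrist',q)
        if r: out[q]=(r[0]['xy'],r[0]['conf'],ray('wrist',r[0]['xy'],cal))
    return cal,out
E
python3 - <<'E'
from h import *
cal,o=look('w1.png')
s=readout.read_state();print(s['ee_pos'],s['orientation'],s['joint_pos'].round(1))
print(np.array(cal['pose']).round(3))
for q in o:print(q,o[q][0],o[q][1],plane('wrist',o[q][0],{'bar_grip':.044}.get(q,.018),cal))
for q,z in (('board',.018),('sample',.032)):
    for m in nets.outline_of('wrist',q)[:1]:
        ys,xs=np.nonzero(m['mask'])
        pts=np.array([plane('wrist',(x,y),z,cal)[:2] for x,y in zip(xs[::5],ys[::5])],np.float32)*1000
        print(q,m['conf'],m['rect'],cv2.minAreaRect(pts))
E
```

```text
[0.54988633 0.29927159 0.23142702] [1.79981051e+02 5.76201958e-03 9.92177985e+01] [-50.5  23.6  21.7  97.4  -9.8  60.9 -16.4]
[[ 0.987 -0.153 -0.047  0.538]
 [ 0.16   0.946  0.283  0.371]
 [ 0.001 -0.287  0.958  0.374]
 [ 0.     0.     0.     1.   ]]
bar_grip [301.1, 305.6] 0.89 [0.63965893 0.11812022 0.044     ]
sample [269.8, 242.3] 0.77 [0.58371157 0.19354707 0.018     ]
board [238.7, 235.0] 0.57 [0.5396131  0.19767998 0.018     ]
board 0.67 [124.2, 185.9, 352.1, 320.6] ((545.2859497070312, 158.38058471679688), (298.9850158691406, 212.26043701171875), 10.65328598022461)
sample 0.84 [220.2, 230.9, 325.3, 261.2] ((585.9821166992188, 198.4127197265625), (140.6770782470703, 47.1882209777832), 11.557496070861816)
```

View pics/w1.png

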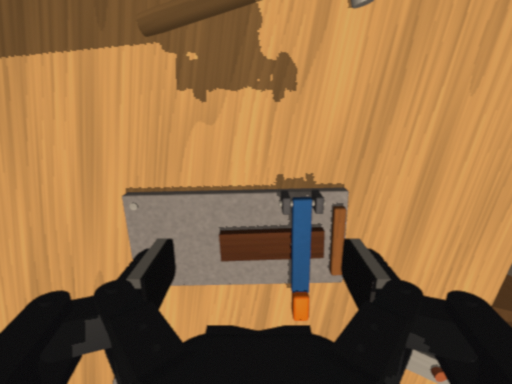

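The wrist view shows the dark board along rows 190–285, its bar at column 302, the grip at (301,306) and the sample at columns 220–325, row 245. Next I'll triangulate the grip and get the board yaw from its long edge.

Run:
```python
from h import *
cal,o=look()
snap('top');snap('scene')
rs=[o['bar_grip'][2]]+[ray(c,nets.pinpoint(c,'bar_grip')[0]['xy']) for c in('top','scene')]
for s in (rs,rs[:2],rs[::2]):print('grip',*tri(s))
for a,b in (((172,285),(342,281.5)),((126,195),(346,190))):
    A,B=plane('wrist',a,.018,cal),plane('wrist',b,.018,cal);print(A,B,np.degrees(np.arctan2(*(B-A)[1::-1])))
g=np.array([.639,.120])
for y in (9.5,10.5,11.5):
    t=np.radians(y);R=np.array([[np.cos(t),-np.sin(t)],[np.sin(t),np.cos(t)]])
    print(y,'board',g-R@[.085,-.083],'hinge',g+R@[0,.145], 'grip up')
```

```text
grip [0.63772521 0.11975748 0.03869061] [np.float64(0.002889325247336116), np.float64(0.0027541658432292692), np.float64(0.00019428061862391895)]
grip [0.63758517 0.11980229 0.03905732] [np.float64(0.00281700479319371), np.float64(0.0028170047931936576)]
grip [0.63586128 0.11963565 0.03753546] [np.float64(0.0011828850960973515), np.float64(0.0011828850960973593)]
[0.45409405 0.10598389 0.018     ] [0.69623002 0.15230189 0.018     ] 10.829243983602037
[0.38358828 0.23333065 0.018     ] [0.66708928 0.28759377 0.018     ] 10.835567555118622
9.5 board [0.54146677 0.18783266] hinge [0.6150681  0.26301141] grip up
10.5 board [0.54029778 0.18612014] hinge [0.61257585 0.26257196] grip up
11.5 board [0.53915886 0.18438748] hinge [0.61009165 0.26208908] grip up
```

Request:
{"name": "arm_command", "arguments": {
  "increments": [
    {"xyz":[18,-42,0],"rot":[0,0,0.028]},
    {"xyz":[18,-42,0],"rot":[0.114,0.022,0]},
    {"xyz":[18,-42,0],"rot":[0.114,0.022,0]},
    {"xyz":[18,-42,0],"rot":[0.114,0.022,0]},
    {"xyz":[18,-42,0],"rot":[0.114,0.022,0]}
  ],
  "claw": 0.7
}}

```text
clock: 3.1
ee_pos: [0.64, 0.0892, 0.2327]
orientation: [179.7, -26.9, 101.1]
wrist_force: [0.4, 0.8, -0.0]
width: 0.701
gripper_force: 0.0
```

Request:
{"name": "arm_command", "arguments": {
  "increments": [
    {"xyz":[5,-10,-35],"rot":[0.114,0.022,0]},
    {"xyz":[4,-11,-40],"rot":[0.114,0.022,0]},
    {"xyz":[0,0,-40],"rot":[0,0,0]},
    {"xyz":[0,0,0],"rot":[0,0,0]}
  ]
}}

```text
clock: 3.5
ee_pos: [0.6444, 0.0681, 0.1099]
orientation: [-179.2, -40.0, 100.3]
wrist_force: [-1.0, 0.7, -0.3]
width: 0.699
gripper_force: 0.0
```

Run:
```python
from h import *
from scipy.spatial.transform import Rotation as R
cal,o=look('w2.png')
s=readout.read_state();M=R.from_euler('xyz',s['orientation'],degrees=True).as_matrix()
print(s['ee_pos'],s['orientation'],s['joint_pos'].round(1),'tz',M[:,2].round(3),'ty',M[:,1].round(3))
for q in o:print(q,o[q][0],o[q][1],plane('wrist',o[q][0],{'bar_grip':.044}.get(q,.018),cal))
print(tri([o['bar_grip'][2],ray('top',nets.pinpoint('top','bar_grip')[0]['xy'])]) if 'bar_grip' in o else 0)
```

```text
[0.6494528  0.07130313 0.11943728] [179.59687269 -39.88718212 101.3720737 ] [ -1.5  41.6  11.1  93.  -48.4  70.4  46.2] tz [-0.12   0.63  -0.767] ty [0.981 0.193 0.005]
sample [229.5, 134.3] 0.64 [0.58911375 0.1942186  0.018     ]
board [184.5, 140.5] 0.98 [0.54513017 0.17838408 0.018     ]
0
```

View pics/w2.png

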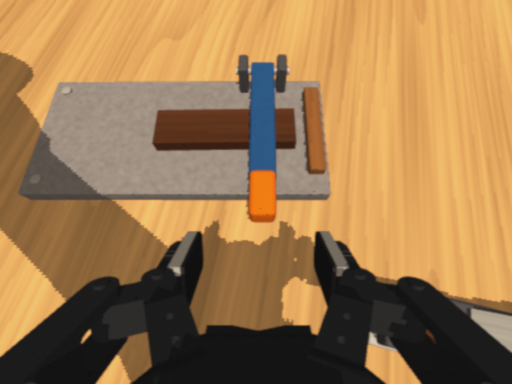

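The grip fills columns 250–274, rows 170–220, just ahead of the open fingers and centred near column 262. The finger midpoint is about column 258. Now to compute the remaining shift.

Run:
```python
from h import *
from scipy.spatial.transform import Rotation as R
cal=eyes.calibration('wrist');s=readout.read_state();M=R.from_euler('xyz',s['orientation'],degrees=True).as_matrix()
snap('top');t=nets.pinpoint('top','bar_grip')[0]['xy']
r=ray('wrist',(262,197),cal)
p,e=tri([r,ray('top',t)]);print(p,e,plane('wrist',(262,197),.044,cal))
g=np.array(plane('wrist',(262,197),.043,cal))
for G in(p,g):
  d=G+.019*M[:,2]-s['ee_pos'];print('shift',d*1000,'tool',M.T@d*1000)
print(s['ee_pos'],s['orientation'])
```

```text
[0.6396353  0.12460505 0.04361981] [np.float64(0.004242697194194101), np.float64(0.0042426971941940395)] [0.64226129 0.12800112 0.044     ]
shift [-12.08887778  65.27306208 -90.39596811] tool [ -7.03863371   0.23144689 111.93099981]
shift [ -9.51837733  69.06398188 -91.01578005] tool [ -4.97331783   3.48106479 114.48778807]
[0.6494528  0.07130313 0.11943728] [179.59687269 -39.88718212 101.3720737 ]
```

Request:
{"name": "arm_command", "arguments": {
  "increments": [
    {"xyz":[-3,16,-23],"rot":[0,0,0]},
    {"xyz":[-3,16,-23],"rot":[0,0,0]},
    {"xyz":[-3,16,-23],"rot":[0,0,0]},
    {"xyz":[-3,15,-22],"rot":[0,0,0]},
    {"xyz":[0,0,0],"rot":[0,0,0]}
  ]
}}

```text
clock: 4.3
ee_pos: [0.634, 0.1368, 0.0249]
orientation: [-179.9, -40.1, 101.2]
wrist_force: [-0.6, 0.8, -0.7]
width: 0.701
gripper_force: 0.0
```

Run:
```python
from h import *
snap('wrist','w3.png');s=readout.read_state();print(s['ee_pos'],s['orientation'],s['wrist_force'],s['joint_pos'].round(1))
```

```text
[0.63551911 0.13472111 0.02621429] [179.9272976  -39.97795923 101.20542303] [ 0.33739088 -0.02344026  0.44351266] [ -4.4  47.3   7.5  96.9 -53.4  60.6  50.1]
```

View pics/w3.png

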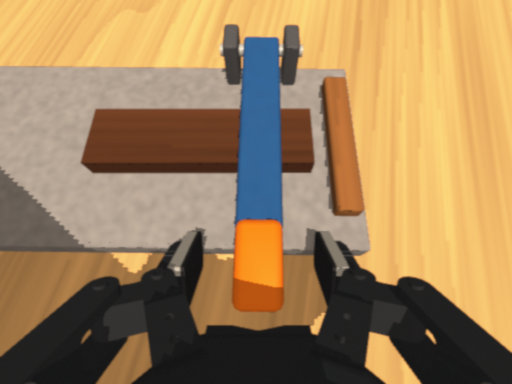

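The fingers now flank the orange grip (columns 234–283, rows 220–310) centrally, with equal gaps to the pads at about 190 and 325. Closing.

Request:
{"name": "arm_command", "arguments": {
  "increments": [
    {"xyz":[0,0,0],"rot":[0,0,0]},
    {"xyz":[0,0,0],"rot":[0,0,0]},
    {"xyz":[0,0,0],"rot":[0,0,0]},
    {"xyz":[0,0,0],"rot":[0,0,0]},
    {"xyz":[0,0,0],"rot":[0,0,0]}
  ],
  "claw": 0,
  "force": 35
}}

```text
clock: 4.85
ee_pos: [0.6354, 0.1308, 0.027]
orientation: [-180.0, -39.9, 100.9]
wrist_force: [-7.2, -4.9, 9.8]
width: 0.254
gripper_force: 34.7
```

Run:
```python
from h import *
from scipy.spatial.transform import Rotation as R
s=readout.read_state();print(s['ee_pos'],s['orientation'],s['width'],s['gripper_force'],s['wrist_force'],s['moment'])
a=np.radians(10.8);ex=np.array([np.cos(a),np.sin(a),0]);ey=np.array([-np.sin(a),np.cos(a),0])
M=R.from_euler('xyz',s['orientation'],degrees=True).as_matrix()
G=s['ee_pos']-.019*M[:,2];print('grasp',G,'tz',M[:,2])
H=np.array([.639,.121,.040])+.145*ey   # hinge pt
r0=s['ee_pos']-H; prev=r0
for k in range(1,6):
    p=R.from_rotvec(-ex*np.radians(18*k)).apply(r0);print(18*k,((p-prev)*1000/3).round(1));prev=p
print((-ex*np.radians(6)).round(4))
```

```text
[0.63541567 0.13083327 0.0270126 ] [-179.99352079  -39.93775272  100.92700763] 0.2541220706731453 34.71508204936981 [-7.15958059 -4.85874637  9.76945456] [-0.31477938  0.99786529  0.48433512]
grasp [0.63772985 0.11885767 0.0415807 ] tz [-0.12179892  0.63029456 -0.76674232]
18 [-0.2  0.8 14.1]
36 [-1.   5.1 13.1]
54 [-1.7  8.8 10.9]
72 [-2.2 11.7  7.6]
90 [-2.6 13.4  3.5]
[-0.1029 -0.0196 -0.    ]
```

Request:
{"name": "arm_command", "arguments": {
  "increments": [
    {"xyz":[0.1,-0.6,14.1],"rot":[-0.103,-0.0196,0]},
    {"xyz":[-0.2,0.8,14.1],"rot":[-0.103,-0.0196,0]},
    {"xyz":[-0.5,2.2,14],"rot":[-0.103,-0.0196,0]}
  ]
}}

```text
clock: 5.15
ee_pos: [0.6352, 0.132, 0.0683]
orientation: [-179.9, -21.6, 100.7]
wrist_force: [-3.7, -2.3, -4.6]
width: 0.252
gripper_force: 37.8
```

Request:
{"name": "arm_command", "arguments": {
  "increments": [
    {"xyz":[-0.7,3.7,13.6],"rot":[-0.103,-0.0196,0]},
    {"xyz":[-1,5.1,13.1],"rot":[-0.103,-0.0196,0]},
    {"xyz":[-1.3,6.5,12.5],"rot":[-0.103,-0.0196,0]}
  ]
}}

```text
clock: 5.45
ee_pos: [0.6324, 0.1471, 0.1086]
orientation: [-179.9, -3.5, 100.7]
wrist_force: [-3.0, -3.2, -2.2]
width: 0.25
gripper_force: 38.0
```

Forces are low, so I'll continue the arc.

Request:
{"name": "arm_command", "arguments": {
  "increments": [
    {"xyz":[-1.5,7.7,11.8],"rot":[-0.103,-0.0196,0]},
    {"xyz":[-1.7,8.8,11],"rot":[-0.103,-0.0196,0]},
    {"xyz":[-1.9,9.9,9.9],"rot":[-0.103,-0.0196,0]}
  ]
}}

```text
clock: 5.75
ee_pos: [0.6275, 0.1736, 0.1421]
orientation: [-179.9, 14.5, 100.7]
wrist_force: [-2.2, -1.1, -2.8]
width: 0.25
gripper_force: 37.9
```

Request:
{"name": "arm_command", "arguments": {
  "increments": [
    {"xyz":[-2.1,10.9,8.8],"rot":[-0.103,-0.0196,0]},
    {"xyz":[-2.2,11.8,7.6],"rot":[-0.103,-0.0196,0]},
    {"xyz":[-2.4,12.5,6.3],"rot":[-0.103,-0.0196,0]}
  ]
}}

```text
clock: 6.05
ee_pos: [0.6208, 0.2092, 0.1657]
orientation: [-179.9, 32.6, 100.6]
wrist_force: [-2.4, -3.2, 0.5]
width: 0.247
gripper_force: 38.2
```

Request:
{"name": "arm_command", "arguments": {
  "increments": [
    {"xyz":[-2.5,13,4.9],"rot":[-0.103,-0.0196,0]},
    {"xyz":[-2.6,13.4,3.5],"rot":[-0.103,-0.0196,0]},
    {"xyz":[-2.6,13.7,2.1],"rot":[-0.103,-0.0196,0]},
    {"xyz":[0,0,0],"rot":[0,0,0]}
  ]
}}

```text
clock: 6.45
ee_pos: [0.6126, 0.2546, 0.1751]
orientation: [-179.7, 50.8, 101.3]
wrist_force: [-5.8, 0.8, 12.9]
width: 0.253
gripper_force: 40.3
```

Run:
```python
from h import *
from scipy.spatial.transform import Rotation as R
a=snap('scene');
cv2.imwrite('pics/s4.png',cv2.resize(a[80:300,230:512],None,fx=2,fy=2)[:,:,::-1])
s=readout.read_state();M=R.from_euler('xyz',s['orientation'],degrees=True).as_matrix()
print(s['ee_pos'],s['orientation'],s['wrist_force'],s['joint_pos'].round(1),s['width'],'grasp',s['ee_pos']-.019*M[:,2],M[:,2])
```

```text
[0.61283703 0.25318078 0.17515402] [-179.74327024   50.53437544  101.05278849] [-5.36148987  0.66919782 11.11082652] [-75.1  56.2  51.2  85.7   5.9  73.8 -23.7] 0.2504280757675709 grasp [0.61010854 0.267593   0.18723059] [ 0.14360471 -0.75853752 -0.63560878]
```

View pics/s4.png

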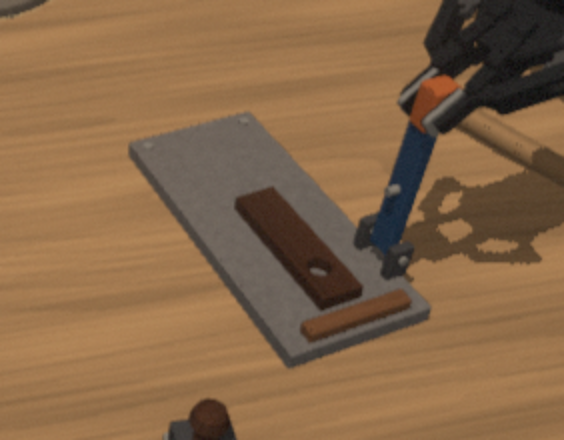

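The bar stands upright with the grip at the top, the peg is clear, and the sample's hole is visible. Releasing and backing off along the tool axis.

Request:
{"name": "arm_command", "arguments": {
  "increments": [
    {"xyz":[0,0,0],"rot":[0,0,0]},
    {"xyz":[0,0,0],"rot":[0,0,0]},
    {"xyz":[0,0,0],"rot":[0,0,0]},
    {"xyz":[0,0,0],"rot":[0,0,0]}
  ],
  "claw": 0.8
}}

```text
clock: 6.9
ee_pos: [0.6129, 0.2519, 0.1726]
orientation: [-179.7, 50.1, 101.0]
wrist_force: [-0.8, 0.3, -0.0]
width: 0.797
gripper_force: 0.0
```

Request:
{"name": "arm_command", "arguments": {
  "increments": [
    {"xyz":[-4,19,16],"rot":[0,0,0]},
    {"xyz":[-6,30,25],"rot":[0,0,0]},
    {"xyz":[-6,30,25],"rot":[0,0,0]},
    {"xyz":[-5,15,30],"rot":[0,0,0]},
    {"xyz":[0,0,0],"rot":[0,0,0]}
  ]
}}

```text
clock: 7.4
ee_pos: [0.5928, 0.3498, 0.2725]
orientation: [179.8, 50.0, 101.0]
wrist_force: [0.8, -0.6, -0.5]
width: 0.803
gripper_force: 0.0
```

Request:
{"name": "arm_command", "arguments": {
  "increments": [
    {"xyz":[-20,-8,5],"rot":[0.143,0.027,0]},
    {"xyz":[-20,-8,0],"rot":[0.143,0.027,0]},
    {"xyz":[-20,-8,0],"rot":[0.143,0.027,0]},
    {"xyz":[-20,-8,0],"rot":[0.143,0.027,0]},
    {"xyz":[-10,-8,0],"rot":[0.143,0.027,0]}
  ]
}}

```text
clock: 7.9
ee_pos: [0.5005, 0.3059, 0.2737]
orientation: [-179.9, 8.1, 100.9]
wrist_force: [1.9, -0.0, 0.1]
width: 0.797
gripper_force: 0.0
```

Request:
{"name": "arm_command", "arguments": {
  "increments": [
    {"xyz":[0,-20,0],"rot":[0.143,0.027,0]},
    {"xyz":[0,-20,0],"rot":[0,0,0.145]},
    {"xyz":[0,-20,0],"rot":[0,0,0.145]},
    {"xyz":[0,-20,0],"rot":[0,0,0.145]},
    {"xyz":[0,-20,0],"rot":[0,0,0.145]}
  ]
}}

```text
clock: 8.4
ee_pos: [0.5014, 0.2043, 0.2733]
orientation: [-180.0, 0.1, 134.4]
wrist_force: [1.0, 0.2, -0.1]
width: 0.8
gripper_force: 0.0
```

Request:
{"name": "arm_command", "arguments": {
  "increments": [
    {"xyz":[0,-10,-10],"rot":[0,0,0.145]},
    {"xyz":[0,-5,-10],"rot":[0,0,0.145]},
    {"xyz":[0,0,-10],"rot":[0,0,0.145]},
    {"xyz":[0,0,-10],"rot":[0,0,0.145]},
    {"xyz":[0,0,-10],"rot":[0,0,0.145]}
  ]
}}

```text
clock: 8.9
ee_pos: [0.5014, 0.1901, 0.2228]
orientation: [-180.0, 0.1, 176.0]
wrist_force: [0.2, -0.5, -0.0]
width: 0.802
gripper_force: 0.0
```

Run:
```python
from h import *
s=readout.read_state();print(s['clock'],s['ee_pos'],s['orientation'],s['joint_pos'].round(1))
```

```text
8.9 [0.50141615 0.1901466  0.22280571] [-1.79959564e+02  1.31990085e-01  1.75962296e+02] [-54.4  16.2  32.7 110.5 -10.3  56.2  69. ]
```

Request:
{"name": "arm_command", "arguments": {
  "increments": [
    {"xyz":[15,0,0],"rot":[0,0,0.13]},
    {"xyz":[15,0,0],"rot":[0,0,0.13]},
    {"xyz":[0,0,0],"rot":[0,0,0]},
    {"xyz":[0,0,0],"rot":[0,0,0]}
  ]
}}

```text
clock: 9.3
ee_pos: [0.5313, 0.1902, 0.2231]
orientation: [-180.0, 0.1, -169.7]
wrist_force: [0.0, -0.3, 0.2]
width: 0.797
gripper_force: 0.0
```

Run:
```python
from h import *
cal,o=look('w5.png');snap('top');snap('scene')
s=readout.read_state();print(s['ee_pos'],s['orientation'])
for q in o:print(q,o[q][0],o[q][1],plane('wrist',o[q][0],.018,cal))
for c,k in (('wrist',cal),('top',None),('scene',None)):
    m=nets.outline_of(c,'sample')
    if not m: continue
    ys,xs=np.nonzero(m[0]['mask'])
    pts=np.array([plane(c,(x,y),.032,k)[:2] for x,y in zip(xs[::3],ys[::3])],np.float32)*1000
    print(c,m[0]['conf'],m[0]['rect'],cv2.minAreaRect(pts))
for q in('sample','board'):
    r=[ray(c,nets.pinpoint(c,q)[0]['xy']) for c in('top','scene') if nets.pinpoint(c,q)]
    if q in o:r.append(o[q][2])
    if len(r)>1:print(q,tri(r))
```

```text
[0.53140629 0.19132793 0.22364059] [-1.79981035e+02  1.61460632e-01 -1.69417139e+02]
bar_grip [342.6, 325.0] 0.68 [0.74834973 0.35829661 0.018     ]
sample [253.2, 209.5] 0.65 [0.5905592  0.19458959 0.018     ]
wrist 0.69 [238.3, 158.3, 273.7, 257.3] ((583.7040405273438, 194.8933563232422), (140.27383422851562, 39.54267883300781), 11.015595436096191)
top 0.8 [123.5, 146.5, 156.6, 219.3] ((585.281494140625, 193.3302001953125), (138.6344451904297, 42.747798919677734), 10.930261611938477)
scene 0.85 [349.0, 173.2, 412.7, 232.5] ((589.3563842773438, 193.24346923828125), (148.385009765625, 46.850685119628906), 11.147136688232422)
sample (array([0.58652491, 0.19606262, 0.02014422]), [np.float64(0.006001423596261315), np.float64(0.004877219440316447), np.float64(0.0034264232455604466)])
board (array([ 0.5362683 ,  0.19255547, -0.0078162 ]), [np.float64(0.0019569268318507496), np.float64(0.0019569268318506573)])
```

View pics/w5.png

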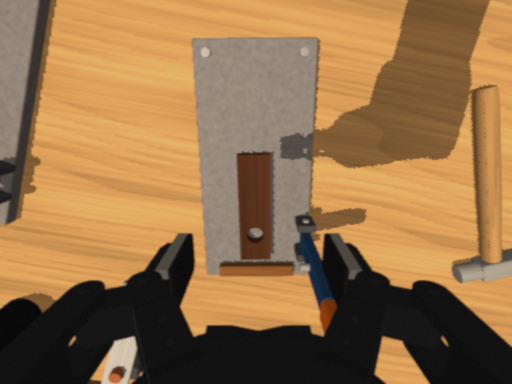

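The near end of the board is at the top of this view. The sample covers (238–273, 153–258), its hole is at (256,234), and the raised bar is to its right. The three views agree on centre (0.585, 0.195) and yaw 11°. I'll grasp 40 mm nearside of the centre.

Request:
{"name": "arm_command", "arguments": {
  "increments": [
    {"xyz":[5,-2,-40],"rot":[0,0,0.007]},
    {"xyz":[5,-2,-45],"rot":[0,0,0]},
    {"xyz":[4,0,-45],"rot":[0,0,0]},
    {"xyz":[0,0,-35],"rot":[0,0,0]},
    {"xyz":[0,0,0],"rot":[0,0,0]}
  ]
}}

```text
clock: 10.65
ee_pos: [0.5425, 0.1859, 0.0543]
orientation: [-179.8, -0.3, -169.0]
wrist_force: [-0.5, -0.4, -0.2]
width: 0.803
gripper_force: 0.0
```

Request:
{"name": "arm_command", "arguments": {
  "increments": [
    {"xyz":[0,0,-15],"rot":[0,0,0]},
    {"xyz":[0,0,-15],"rot":[0,0,0]},
    {"xyz":[0,0,-6],"rot":[0,0,0]},
    {"xyz":[0,0,0],"rot":[0,0,0]},
    {"xyz":[0,0,0],"rot":[0,0,0]}
  ]
}}

```text
clock: 11.15
ee_pos: [0.5463, 0.1873, 0.0232]
orientation: [-180.0, 0.2, -169.0]
wrist_force: [-0.2, 1.1, -0.4]
width: 0.802
gripper_force: 0.0
```

Request:
{"name": "arm_command", "arguments": {
  "increments": [
    {"xyz":[0,0,0],"rot":[0,0,0]},
    {"xyz":[0,0,0],"rot":[0,0,0]},
    {"xyz":[0,0,0],"rot":[0,0,0]},
    {"xyz":[0,0,0],"rot":[0,0,0]},
    {"xyz":[0,0,0],"rot":[0,0,0]}
  ],
  "claw": 0,
  "force": 20
}}

```text
clock: 11.65
ee_pos: [0.5463, 0.1874, 0.0233]
orientation: [-180.0, 0.2, -169.0]
wrist_force: [-1.4, -0.5, 5.8]
width: 0.46
gripper_force: 20.4
```

Request:
{"name": "arm_command", "arguments": {
  "increments": [
    {"xyz":[-10,-1.9,0],"rot":[0,0,0]},
    {"xyz":[-10,-1.9,0],"rot":[0,0,0]},
    {"xyz":[-10,-1.9,0],"rot":[0,0,0]},
    {"xyz":[-10,-1.9,0],"rot":[0,0,0]},
    {"xyz":[-10,-1.9,0],"rot":[0,0,0]}
  ]
}}

```text
clock: 12.15
ee_pos: [0.4962, 0.1778, 0.0233]
orientation: [-180.0, 0.3, -169.0]
wrist_force: [2.5, 0.1, 5.4]
width: 0.458
gripper_force: 21.0
```

Request:
{"name": "arm_command", "arguments": {
  "increments": [
    {"xyz":[-10,-1.9,0],"rot":[0,0,0]},
    {"xyz":[-10,-1.9,0],"rot":[0,0,0]},
    {"xyz":[-10,-1.9,0],"rot":[0,0,0]},
    {"xyz":[-10,-1.9,0],"rot":[0,0,0]},
    {"xyz":[0,0,0],"rot":[0,0,0]}
  ]
}}

```text
clock: 12.65
ee_pos: [0.4548, 0.17, 0.0233]
orientation: [180.0, 0.2, -169.0]
wrist_force: [-1.1, 0.2, 10.4]
width: 0.461
gripper_force: 21.5
```

Run:
```python
from h import *
snap('top');snap('scene')
for c in ('top','scene'):
    m=nets.outline_of(c,'sample');p=nets.pinpoint(c,'sample')
    if p:print(c,p[0]['conf'],plane(c,p[0]['xy'],.018))
    if m:
        ys,xs=np.nonzero(m[0]['mask'])
        print(cv2.minAreaRect(np.array([plane(c,(x,y),.032)[:2] for x,y in zip(xs[::3],ys[::3])],np.float32)*1000))
```

```text
top 0.85 [0.48849429 0.17521669 0.018     ]
((493.96624755859375, 176.89459228515625), (138.58224487304688, 45.21171569824219), 11.80416488647461)
scene 0.78 [0.49374426 0.18788583 0.018     ]
((498.343994140625, 176.43658447265625), (150.83119201660156, 51.108367919921875), 11.122180938720703)
```

The sample moved about 92 mm, so its far end is roughly 45 mm short of the bar. Releasing and lifting away.

Request:
{"name": "arm_command", "arguments": {
  "increments": [
    {"xyz":[0,0,0],"rot":[0,0,0]},
    {"xyz":[0,0,0],"rot":[0,0,0]},
    {"xyz":[0,0,0],"rot":[0,0,0]},
    {"xyz":[0,0,0],"rot":[0,0,0]}
  ],
  "claw": 0.8
}}

```text
clock: 13.35
ee_pos: [0.4553, 0.1698, 0.0224]
orientation: [-180.0, 0.1, -169.0]
wrist_force: [-0.0, -0.2, -0.6]
width: 0.797
gripper_force: 0.0
```

Request:
{"name": "arm_command", "arguments": {
  "increments": [
    {"xyz":[0,0,20],"rot":[0,0,0]},
    {"xyz":[0,0,40],"rot":[0,0,0]},
    {"xyz":[0,0,45],"rot":[0,0,0]},
    {"xyz":[0,0,45],"rot":[0,0,0]},
    {"xyz":[0,0,0],"rot":[0,0,0]}
  ]
}}

```text
clock: 13.85
ee_pos: [0.4591, 0.1712, 0.1777]
orientation: [179.8, 0.7, -169.0]
wrist_force: [0.3, 1.0, -0.8]
width: 0.798
gripper_force: 0.0
```

Run:
```python
from h import *
a=snap('scene');b=snap('wrist')
cv2.imwrite('pics/f.png',cv2.resize(np.hstack([a,b])[:,:,::-1],(800,300)))
s=readout.read_state();print(s['clock'],s['ee_pos'],s['wrist_force'])
```

```text
13.95 [0.45609144 0.17047368 0.17338669] [-0.32530797 -0.46536743  0.83132987]
```

View pics/f.png

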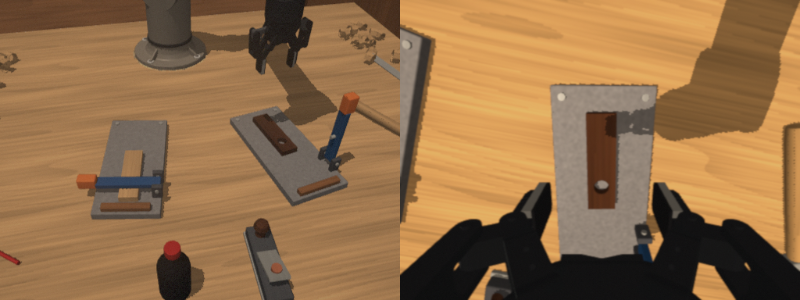

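The scene view shows the bar upright at (340,125), the dark sample flat and well clear at (274,133), and the pale bar still shut at (120,183). Nothing is touching the arm.

```bash
python3 -c "
from h import *
print(workorder.hand_in())"
```

```text
the job is handed in; nothing more can be done
None
```

The job is handed in: the dark sample's bar is up and staying up, the sample lies flat on its board about 45 mm clear of the bar on the robot's side, and the pale sample is still shut under its own bar.

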